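# Unhook and fold down the flap of a watchmaker's drying cabinet

### The job

The green flap of the parts-drying cabinet is held ajar by its red sprung hook. Reach down through the narrow gap behind the flap with the fingers, press the hook down gently and keep it down while you draw the flap out past it, then fold the flap all the way down flat towards you without letting it slam. Do not strain the hook (more than about 15 N on it, from the fingers or by yanking the flap against it, spoils it), and leave the things lying around where they are.

Things in the scene. Friction and masses are not known exactly. Their poses are not given: they have to be found in the camera images.
- cabinet: Benchtop drying cabinet for watch parts, aluminium and grey, 160 (x) x 260 (y) x 182 mm tall, fixed. Origin: centre of its underside; x points from its open front to its back, y along its width. Its front is closed by a green flap that leans out, leaving a gap open to above between the flap's inner face and the front edge of the roof (roof top 182 mm up). In the gap lies the red pad of a sprung hook.
- hinge_nominal (a point): Nominal middle of the flap's hinge axis (level, along the cabinet's y), at x -92, z 25 mm of the cabinet. Flap, hinge and hook form one unit fitted up to 12 mm higher or lower than nominal, by the same unknown amount for all: feel (or look) for it. Flap: 250 mm wide, 10 mm thick, 158 mm tall above the axis; the axis lies in its inner face.
- roof_edge (a point): Middle of the roof's front edge, at its top, at x -80, z 182 mm of the cabinet: the rear limit of the gap. At pad height the gap from here to the flap's inner face is 34 to 44 mm wide: room for a pair of shut fingers set along the cabinet's y.
- pad_nominal (a point): Nominal centre of the top of the hook's red pad, in the gap, at x -100, y 0, z 153.5 mm of the cabinet; fixed to the cabinet: the true pad is up to 12 mm above or below. The pad is level, 78 mm wide, from 14 mm in front of this point to back under the roof. At y = 29 to 39 mm on either side stand its barbs, 12 mm tall, which catch round bars on the flap; 54 mm between the bars are free.
- pivot_nominal (a point): Nominal pivot of the sprung hook, under the roof, 63 mm behind the pad point. Pushed down at the pad point, the hook yields from 2.5 N, frees the flap at 9 to 10 mm (6 N) and meets a hard stop at 12 mm (7.5 N, then rising steeply). It springs up when let go, so it must be kept down while the flap is drawn out some 15 mm; the fingers then rub on the pad, with up to the force they press with.
- flap (a joint): Angle of the flap from upright, rad; grows as its top comes out and down towards the robot. It starts at 0.18 to 0.21, is caught by the hook at about 0.22, is free of it above 0.35 and lies flat, inner face up, at its stop at 1.55, 3 to 27 mm clear of the bench. Stiff hinge: it stays where it is left and takes about 3 N at 130 mm from the hinge to move.
- holder: Black movement holder with a brass watch movement, 48 mm across, 30 mm tall, on the bench beside the flap. Origin: centre of its underside. Bystander.
- loupe: Black eyepiece, 38 mm across, 32 mm tall, on the bench beside the flap. Origin: centre of its underside. Bystander.
- jar: Small amber jar, 36 mm across, 45 mm tall, on the cabinet's roof near its back. Origin: centre of its underside. Bystander.
- screwdriver: Screwdriver, 140 mm, lying on the bench at the left. Origin at its middle. Bystander.
- brush: Brush, 160 mm, lying on the bench at the left. Origin at its middle. Bystander.
- tweezers: Steel tweezers, 145 mm, lying on the bench at the right. Origin near its middle. Bystander.
- dish: White ceramic dish, 90 mm across, 18 mm tall, on the bench at the right. Origin: centre of its underside. Bystander.

How it is judged:
By the outcome, as a careful person would: the job done as asked, in the order asked, and still so for the second after the job is handed in, with the robot touching nothing.
It also fails if it takes over 43 s, if anything falls off the work surface, if the arm or the gripper's body presses on something with over 40 N, if the wrist force passes 120 N, or if a joint passes its speed limit or range.

### The arm

A 7-joint arm with a two-finger parallel gripper is mounted at the origin on the work surface. World frame = base frame: x ahead of the robot, y to its left, z up, the work surface at z = 0. Lengths are in m, angles in rad, forces in N, time in s.
With the tool pointing down it reaches from about 0.425 to 0.95 m from the base axis. Payload 16.7 kg.
Tool frame: the origin (TCP) lies midway between the tips of the shut fingers; the grasp point (between the pads) lies 19 mm behind it (grasp_offset is the distance from the TCP to the grasp point, in m); z points along the fingers, y is the direction in which the jaws open and shut (so a half turn about z gives the same grasp; the last joint's range is limited). The gripper opens to 94 mm and grips with 3 to 60 N. Pads are 16 mm wide; open, the fingers measure 119 mm over their backs; the gripper's body (75 mm by 177 mm) begins 78 mm behind the grasp point.
Start: joints at [0.999, 0.426, 0.074, 1.606, -0.034, 1.111, -0.067], TCP at [0.277, -0.616, 0.205] pointing down, gripper open.
Joint ranges: [-2.85, 2.85], [-0.5, 2.14], [-1.23, 1.37], [0.21, 2.46], [-1.02, 4.16], [0.16, 2.05], [-2.73, 2.73]. Speed limits (rad/s): [1.89, 1.89, 2.39, 2.39, 3.01, 3.01, 3.01].

### API

Orientations are given as a rotation vector (axis times angle).
In Python, from station import * gives the robot as it stands.
- The arm moves only by the tool jog_arm, never from a script. Its argument "commands" is a list that holds one entry, the list of rows, each a list of 7 numbers: the shift along the tool's x, y, z each as a share of 0.75 m, from -1 to 1, then the turn, a rotation vector about the tool's x, y, z each as a share of pi rad, from -1 to 1, then the opening, from -1 (shut) to 1 (fully open). In form: [[[x, y, z, wx, wy, wz, grip], ...]]. A call has 1 to 5 rows; each row is the pose to reach, as a shift and turn from the pose measured when the call began, along the tool's axes at that moment, turning the shorter way round; what a row does not reach only later rows make up. A row lasts 1/12 s, in which the tool goes at most 41.7 mm and 7.16 degrees, less where a joint would pass 70% of its speed; a pose out of reach is approached as far as the arm can. A call with a number of a shift or a turn outside -1 to 1 is refused whole. A call with a gripper value outside its range is refused whole. The fingers move at their own pace and stop on an object; "newtons" is the grip in N (left out, the last holds). Time passes only in rows, so rows that repeat a pose let the fingers close. It gives the time, the measured TCP pose, the force and the opening at its end, in the units of the state.
- read_state(): the state, without advancing time (a new reading comes with each control period).
- grab_frame(name): name is "side" or "top" or "wrist"; returns the picture (384x512x3 uint8, red, green, blue); there is no depth.
- calibration(name): a dict with "K" (3x3 intrinsics, pixels), "R" (3x3) and "t" (3): a world point X has camera coordinates R X + t. Camera axes: x right, y down, z forward; pixel columns grow to the right and rows downward; lengths in m; the calibration is good to about 2 mm. A picture is of the moment at which its call begins: read the wrist's pose just before it. calibration takes no time and is no camera call; for the wrist camera it gives the pose at the moment of the call.
- sign_off(): hands the job in, once; it reports no verdict.
The state is a dict: "clock": time; "q": joint angles; "qvel": joint speeds; "tau": joint torques, N m; "eef_pos": TCP position; "ee_rot": TCP orientation; "force": force on the tool from outside, world axes, zero at the start; "torque": the same for the moment, N m; "grip_width": finger opening in m.
Only numpy, scipy, OpenCV 4.12 (cv2) and the standard library are available. Lean on these libraries where they do the work, as an engineer would, in place of code of your own. Each camera call takes 0.05 s, during which the arm holds its last target.

## Working session

There is one attempt and no reset: what is moved stays moved. The work goes in short steps, Python scripts to look and compute and a tool call to move; the robot and the scene stay as the last step left them, time stands still between calls to the robot, and variables do not carry over. Pictures are saved under pics/ and viewed, and the job is handed in when it is done.

Besides the shell and the picture viewer there is one more tool, called after ">>>" by a JSON object that holds its "name" and its "arguments". jog_arm: Moves the arm, as the interface text tells. Its arguments: {"type":"object","properties":{"commands":{"type":"array"},"newtons":{"type":"number"}},"required":["commands"]}

```bash
ls; mkdir -p pics; python3 - <<'E'
from station import *
import cv2
s=read_state(); print(s)
for n in ["side","top","wrist"]:
    c=calibration(n); print(n,c["K"].tolist(),c["R"].round(4).tolist(),c["t"].round(4).tolist())
    im=grab_frame(n); cv2.imwrite(f"pics/{n}0.png",im[:,:,::-1])
E
```

```text
pics
{'clock': 0.0, 'q': array([ 0.99852499,  0.42672942,  0.07384816,  1.60659341, -0.03413024,
        1.11080678, -0.06711218]), 'qvel': array([ 1.32101076e-03,  9.81028897e-04,  3.30831180e-04,  1.38752324e-03,
       -5.09615543e-04,  7.85579839e-05, -6.23358361e-04]), 'tau': array([ 1.19750832e-03, -9.35829663e+01,  3.66744787e+00, -4.54177809e+01,
       -4.88190120e-02,  2.01242266e-02,  1.61122880e-04]), 'eef_pos': array([ 0.27674884, -0.61518001,  0.20478325]), 'ee_rot': array([-3.07047584e+00, -6.58810663e-01,  5.21744320e-04]), 'force': array([-0.08166897, -0.35336873, -0.29215827]), 'torque': array([-0.00167279,  0.02933839,  0.01562231]), 'grip_width': 0.09372512608170022}
side [[409.95431707371006, 0.0, 249.32840750967614], [0.0, 409.95431707371006, 195.17135376436437], [0.0, 0.0, 1.0]] [[-0.9405, -0.3395, 0.0146], [-0.22, 0.5753, -0.7878], [0.2591, -0.7441, -0.6157]] [0.5482, 0.2232, 1.3183]
top [[384.949713442976, 0.0, 257.2644918511107], [0.0, 384.949713442976, 191.1560002163859], [0.0, 0.0, 1.0]] [[-0.0006, -0.9999, -0.0105], [-0.9896, 0.0021, -0.1441], [0.1442, 0.0103, -0.9895]] [-0.0031, 0.5854, 1.443]
wrist [[301.59351132050415, 0.0, 260.50006381573087], [0.0, 301.59351132050415, 194.03429285122397], [0.0, 0.0, 1.0]] [[0.4113, -0.9115, -0.0025], [-0.8872, -0.4009, 0.2282], [-0.2091, -0.0916, -0.9736]] [-0.6738, -0.0255, 0.391]
```

View pics/side0.png

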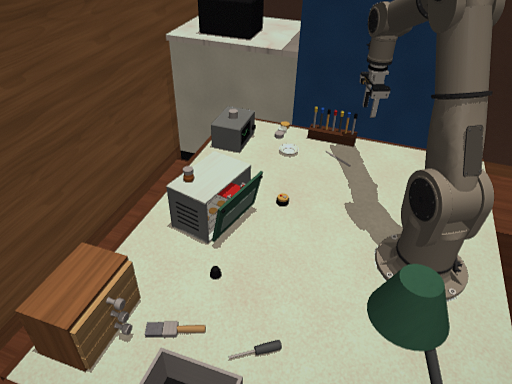

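View pics/top0.png

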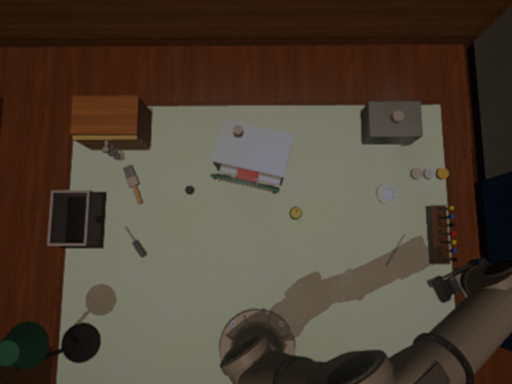

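View pics/wrist0.png

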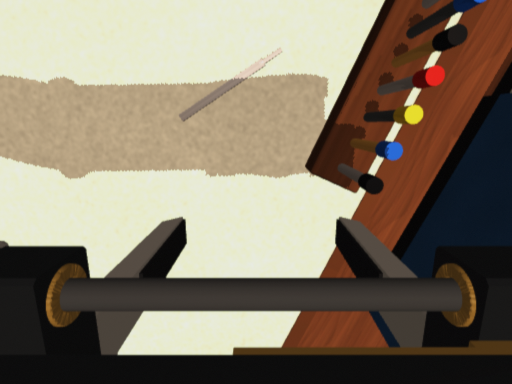

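```bash
python3 - <<'E'
import cv2
a=cv2.imread("pics/side0.png")[145:245,160:290]; cv2.imwrite("pics/side0c.png",cv2.resize(a,None,fx=6,fy=6,interpolation=cv2.INTER_CUBIC))
a=cv2.imread("pics/top0.png")[115:225,180:310]; cv2.imwrite("pics/top0c.png",cv2.resize(a*1,None,fx=5,fy=5,interpolation=cv2.INTER_CUBIC))
E
```

```text
(no output)
```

View pics/side0c.png

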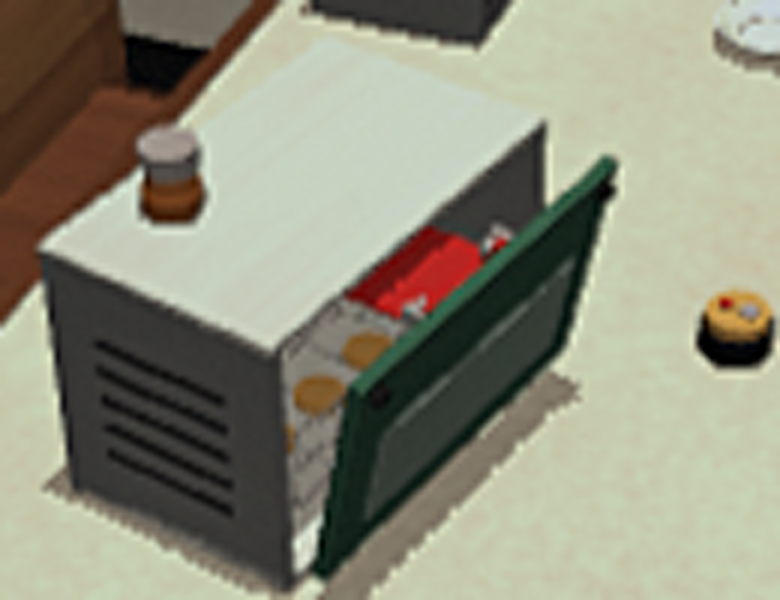

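View pics/top0c.png

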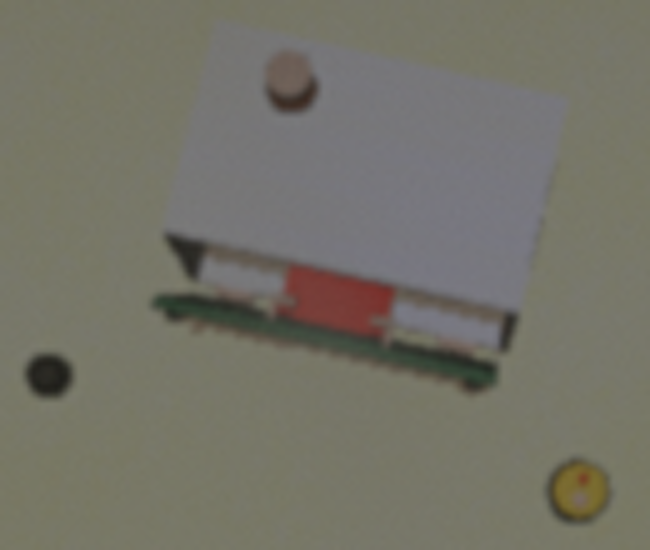

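```bash
cat > h.py <<'E'
import numpy as np, cv2
from station import *
from scipy.spatial.transform import Rotation as Ro
def proj(c,X):
    p=np.asarray(X)@c["R"].T+c["t"]; q=p@c["K"].T; return q[:,:2]/q[:,2:]
def cab(par,X):
    x,y,yaw=par[:3]; c,s=np.cos(yaw),np.sin(yaw); X=np.asarray(X,float)
    return np.c_[x+c*X[:,0]-s*X[:,1], y+s*X[:,0]+c*X[:,1], X[:,2]]
def flap(th,dz,h,n,y):  # h up along, n outward
    return [-.092-h*np.sin(th)-n*np.cos(th), y, .025+dz+h*np.cos(th)-n*np.sin(th)]
ROOF=[[-.08,.13,.182],[-.08,-.13,.182],[.08,.13,.182],[.08,-.13,.182]]
def show(par,name,img,out,box,f):
    c=calibration(name); x0,y0,x1,y1=box
    a=cv2.resize(img[y0:y1,x0:x1],None,fx=f,fy=f,interpolation=cv2.INTER_CUBIC)
    def T(X): 
        p=proj(c,cab(par,X)); return np.round(((p-[x0,y0])+.5)*f-.5).astype(int)
    th,dz=par[3:5]
    def poly(X,col):
        cv2.polylines(a,[T(X)],True,col,1)
    poly([ROOF[i] for i in(0,1,3,2)],(255,0,0))
    poly([flap(th,dz,.158,0,.125),flap(th,dz,.158,0,-.125),flap(th,dz,.158,.01,-.125),flap(th,dz,.158,.01,.125)],(255,0,255))
    poly([flap(th,dz,.158,.01,.125),flap(th,dz,.158,.01,-.125),flap(th,dz,0,.01,-.125),flap(th,dz,0,.01,.125)],(0,255,255))
    z=.1535+dz
    poly([[-.114,.039,z],[-.114,-.039,z],[-.08,-.039,z],[-.08,.039,z]],(255,255,0))
    cv2.imwrite(out,a)
E
cat > fit.py <<'E'
from h import *
from scipy.optimize import least_squares
U=lambda P,f,o:(np.array(P,float)+.5)/f-.5+np.array(o)
T=U([(165,235),(520,313),(218,20),(568,98)],5,(180,115)); S=U([(275,352),(545,123),(40,245),(330,40)],6,(160,145))
Tf=U([(155,293),(497,362)],5,(180,115)); Sf=U([(348,388),(607,155),(322,577)],6,(160,145))
ct,cs=calibration("top"),calibration("side")
def res(p):
    th,dz=p[3:5]
    r=[proj(ct,cab(p,ROOF))-T,proj(cs,cab(p,ROOF))-S,
     proj(ct,cab(p,[flap(th,dz,.158,0,.125),flap(th,dz,.158,0,-.125)]))-Tf,
     proj(cs,cab(p,[flap(th,dz,.158,0,.125),flap(th,dz,.158,0,-.125),flap(th,dz,0,.01,.125)]))-Sf]
    return np.concatenate([q.ravel() for q in r])
s=least_squares(res,[.65,0,0,.2,0],loss="soft_l1"); print(s.x,res(s.x).round(1))
np.save("par.npy",s.x)
show(s.x,"side",cv2.imread("pics/side0.png"),"pics/sfit.png",(160,145,290,245),6)
show(s.x,"top",cv2.imread("pics/top0.png"),"pics/tfit.png",(180,115,310,225),5)
E
python3 fit.py
```

```text
[ 0.7218484   0.01153632 -0.22895825  0.19243434 -0.00713846] [-1.1 -0.7 -0.3 -0.  -0.9 -0.1 -0.1 -0.1 -0.1 -1.1  0.6 -1.6  0.  -0.6
 -0.2 -1.4 -0.3 -0.   0.2  1.8 -0.1 -0.8 -0.3 -0.3  0.8  1.8]
```

View pics/sfit.png

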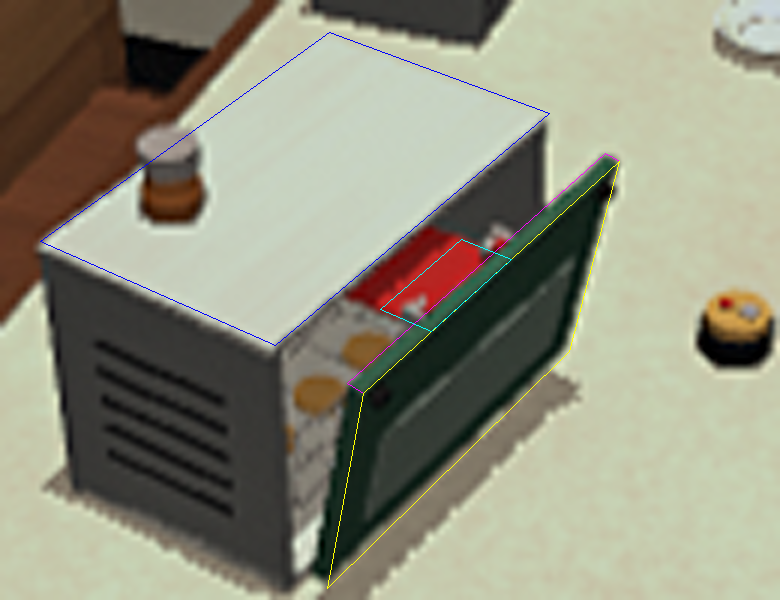

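View pics/tfit.png

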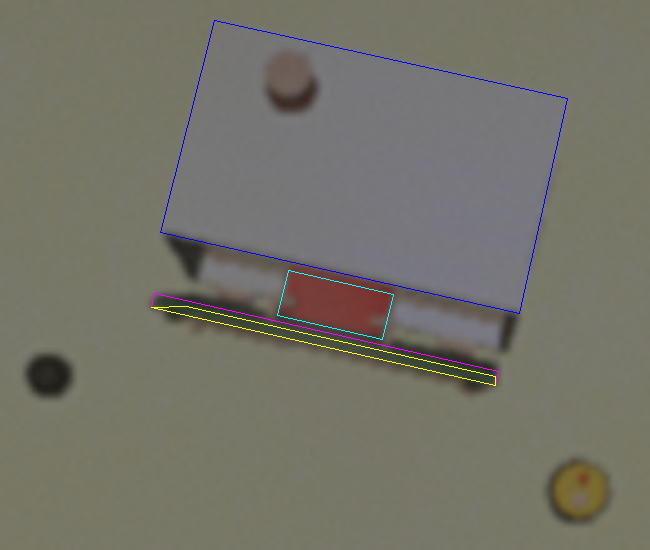

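```bash
cat > mv.py <<'E'
from h import *
par=np.load("par.npy")
def toolR(kind,sign=1,lean=0):
    # z down; tool y along cabinet x ('x') or cabinet y ('y')
    c,s=np.cos(par[2]),np.sin(par[2])
    ex=np.array([c,s,0]);ey=np.array([-s,c,0])
    y=sign*(ex if kind=='x' else ey); z=np.array([0,0,-1.]); 
    return np.c_[np.cross(y,z),y,z]
def row(pc,R,grip=-1):
    s=read_state(); R0=Ro.from_rotvec(s["ee_rot"]).as_matrix()
    d=R0.T@(cab(par,[pc])[0]-s["eef_pos"])/.75
    w=Ro.from_matrix(R0.T@R).as_rotvec()/np.pi
    print("row",d.round(4).tolist()+w.round(4).tolist()+[grip])
def st():
    s=read_state(); c,sn=np.cos(par[2]),np.sin(par[2]); p=s["eef_pos"]-[par[0],par[1],0]
    M=np.array([[c,sn,0],[-sn,c,0],[0,0,1]])
    print("t",round(s["clock"],2),"cab mm",(M@p*1e3).round(2),"F cab",(M@s["force"]).round(2),"grip",round(s["grip_width"]*1e3,1),"q",s["q"].round(2))
    return s
E
python3 - <<'E'
from mv import *
s=st(); R0=Ro.from_rotvec(s["ee_rot"]).as_matrix(); print(R0.round(3)); print(calibration("wrist")["R"]@R0)
C=calibration("wrist"); print(R0.T@(-C["R"].T@C["t"]-s["eef_pos"]))
for k in 'xy':
  for g in (1,-1): print(k,g); row([-.1,0,.36],toolR(k,g))
E
```

```text
t 0.15 cab mm [-291.2  -711.47  204.92] F cab [-0.05 -0.09  0.75] grip 94.2 q [ 1.    0.43  0.07  1.61 -0.03  1.11 -0.07]
[[ 0.912  0.41  -0.   ]
 [ 0.41  -0.912  0.001]
 [-0.    -0.001 -1.   ]]
[[ 0.00114274  0.99999843  0.00135368]
 [-0.97362312  0.00142145 -0.22815783]
 [-0.22815939 -0.00105724  0.97362322]]
[ 6.51988452e-02 -6.83423005e-05 -1.79942684e-01]
x 1
row [0.778, -0.5998, -0.2062, -0.0003, -0.0001, -0.2926, -1]
x -1
row [0.778, -0.5998, -0.2062, -0.0002, 0.0004, 0.7074, -1]
y 1
row [0.778, -0.5998, -0.2062, -0.0002, -0.0004, -0.7926, -1]
y -1
row [0.778, -0.5998, -0.2062, -0.0003, 0.0001, 0.2074, -1]
```

>>> {"name": "jog_arm", "arguments": {"commands": [[[0.3,-0.23,-0.206,0,0,-0.2,-1],[0.3,-0.23,-0.206,0,0,-0.2,-1],[0.3,-0.23,-0.206,0,0,-0.2,-1],[0.3,-0.23,-0.206,0,0,-0.2,-1],[0.3,-0.23,-0.206,0,0,-0.2,-1]]]}}

```text
clock: 0.57
eef_pos: [0.3639, -0.4526, 0.3057]
ee_rot: [-2.714, -1.579, 0.001]
force: [0.6, -1.6, 1.3]
grip_width: 0.0639
```

```bash
python3 -c "
from mv import *
st(); row([-.1,0,.36],toolR('x',1))"
```

```text
t 0.57 cab mm [-243.22 -533.24  305.72] F cab [ 0.99 -1.46  1.33] grip 63.9 q [ 0.87  0.2  -0.1   1.69  0.02  1.25  0.24]
row [0.736, -0.019, -0.0721, -0.0004, -0.0002, -0.0917, -1]
```

>>> {"name": "jog_arm", "arguments": {"commands": [[[0.736,-0.019,-0.072,0,0,-0.092,-1],[0.736,-0.019,-0.072,0,0,-0.092,-1],[0.736,-0.019,-0.072,0,0,-0.092,-1],[0.736,-0.019,-0.072,0,0,-0.092,-1],[0.736,-0.019,-0.072,0,0,-0.092,-1]]]}}

```text
clock: 0.98
eef_pos: [0.4616, -0.2696, 0.3258]
ee_rot: [-2.459, -1.954, 0.0]
force: [1.5, -0.5, 1.1]
grip_width: 0.0308
```

```bash
python3 -c "
from mv import *
st(); row([-.1,0,.36],toolR('x',1))"
```

```text
t 0.98 cab mm [-189.62 -332.84  325.81] F cab [ 1.55 -0.18  1.13] grip 30.8 q [ 0.66  0.12 -0.28  1.75  0.03  1.28  0.15]
row [0.4437, 0.1199, -0.0455, -0.0003, -0.0001, 0.0003, -1]
```

>>> {"name": "jog_arm", "arguments": {"commands": [[[0.444,0.12,-0.0455,0,0,0,-1],[0.444,0.12,-0.0455,0,0,0,-1],[0.444,0.12,-0.0455,0,0,0,-1],[0.444,0.12,-0.0455,0,0,0,-1],[0.444,0.12,-0.0455,0,0,0,-1]]]}}

```text
clock: 1.4
eef_pos: [0.5593, -0.0867, 0.3464]
ee_rot: [-2.459, -1.954, 0.0]
force: [1.8, -0.5, 0.4]
grip_width: 0.0008
```

```bash
python3 -c "
from mv import *
st(); row([-.1,0,.36],toolR('x',1))"
```

```text
t 1.4 cab mm [-136.01 -132.55  346.41] F cab [ 1.84 -0.08  0.41] grip 0.8 q [ 0.41  0.18 -0.43  1.64  0.08  1.34 -0.26]
row [0.1767, 0.0482, -0.0181, -0.0002, -0.0001, 0.0003, -1]
```

>>> {"name": "jog_arm", "arguments": {"commands": [[[0.1767,0.048,-0.018,0,0,0,-1],[0.1767,0.048,-0.018,0,0,0,-1],[0.1767,0.048,-0.018,0,0,0,-1],[0.1767,0.048,-0.018,0,0,0,-1],[0.1767,0.048,-0.018,0,0,0,-1]]]}}

```text
clock: 1.82
eef_pos: [0.6251, 0.0391, 0.3594]
ee_rot: [-2.452, -1.96, -0.001]
force: [0.1, -0.5, -1.0]
grip_width: 0.0005
```

```bash
python3 -c "
from mv import *
st()
C=calibration('wrist')
np.savez('wc1.npz',**C)
for n in ['wrist','side','top']:
    im=grab_frame(n)[:,:,::-1].copy(); cv2.imwrite(f'pics/{n}1.png',im)
    if n=='side': show(par,'side',im,'pics/side1c.png',(150,80,300,240),4)
    if n=='wrist': show(par,'wrist',im,'pics/wrist1c.png',(0,0,512,384),1.5)
st()
"
```

```text
t 1.82 cab mm [-100.44    4.88  359.43] F cab [ 0.25 -0.45 -0.96] grip 0.5 q [ 0.22  0.29 -0.49  1.49  0.14  1.4  -0.5 ]
t 1.97 cab mm [-100.14   -1.05  359.48] F cab [ 0.43 -0.54  0.07] grip 0.6 q [ 0.22  0.29 -0.49  1.49  0.14  1.4  -0.5 ]
```

View pics/wrist1c.png

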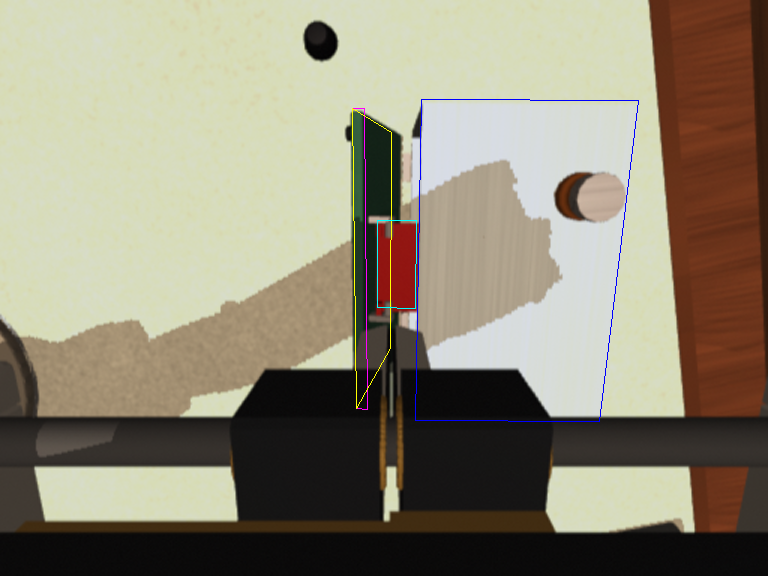

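View pics/side1c.png

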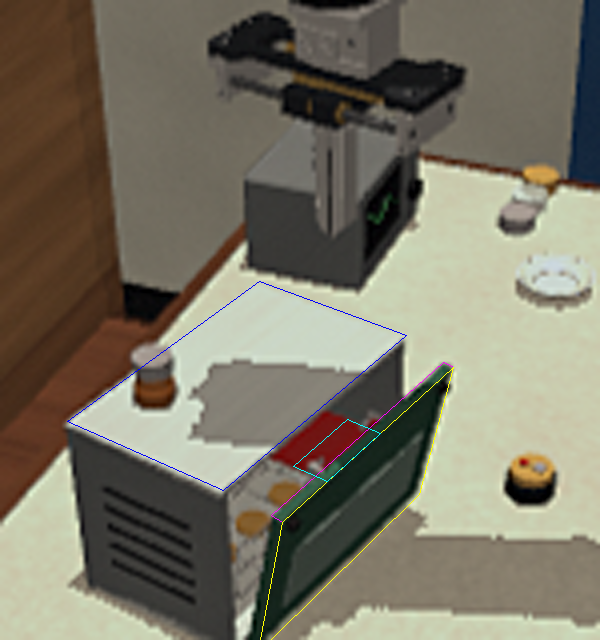

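```bash
python3 -c "
from mv import *
im=cv2.imread('pics/wrist1.png'); a=im[125:235,215:300]
a=cv2.convertScaleAbs(a,alpha=1.6,beta=20)
cv2.imwrite('pics/w1z.png',cv2.resize(a,None,fx=5.4,fy=5.4,interpolation=cv2.INTER_CUBIC))
"
```

```text
(no output)
```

View pics/w1z.png

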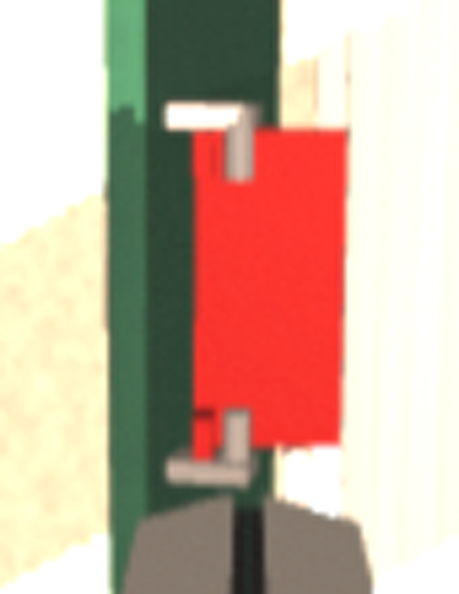

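>>> {"name": "jog_arm", "arguments": {"commands": [[[0.0014,0.0027,0.05,0,0,0,-1],[0.0014,0.0027,0.1,0,0,0,-1],[0.0014,0.0027,0.15,0,0,0,-1],[0.0014,0.0027,0.2,0,0,0,-1],[0.0014,0.0027,0.214,0,0,0,-1]]]}}

```text
clock: 2.38
eef_pos: [0.6231, 0.0312, 0.1938]
ee_rot: [-2.46, -1.948, 0.011]
force: [-0.4, -1.4, -1.0]
grip_width: 0.0004
```

```bash
python3 -c "
from mv import *
st()
im=grab_frame('wrist')[:,:,::-1]; cv2.imwrite('pics/wrist2.png',im)
im=grab_frame('side')[:,:,::-1].copy(); cv2.imwrite('pics/side2c.png',cv2.resize(im[110:220,180:280],None,fx=5,fy=5,interpolation=cv2.INTER_CUBIC))
st(); row([-.098,0,.17],toolR('x',1))
"
```

```text
t 2.38 cab mm [-100.63   -3.31  193.83] F cab [-0.11 -1.42 -0.96] grip 0.4 q [ 0.21  0.4  -0.48  1.71  0.2   1.09 -0.56]
t 2.48 cab mm [-99.14  -1.9  197.63] F cab [-0.09  1.18  1.05] grip 0.3 q [ 0.21  0.4  -0.48  1.7   0.2   1.1  -0.55]
row [0.0026, 0.0017, 0.0368, -0.0014, 0.0006, -0.0005, -1]
```

View pics/wrist2.png

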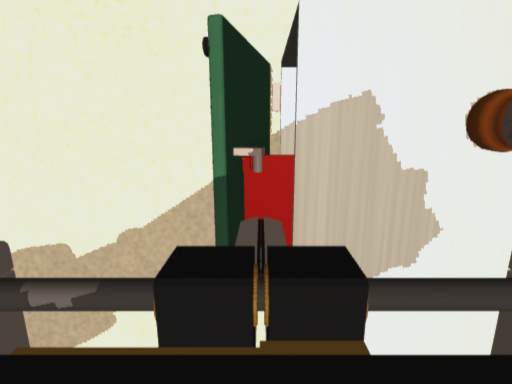

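View pics/side2c.png

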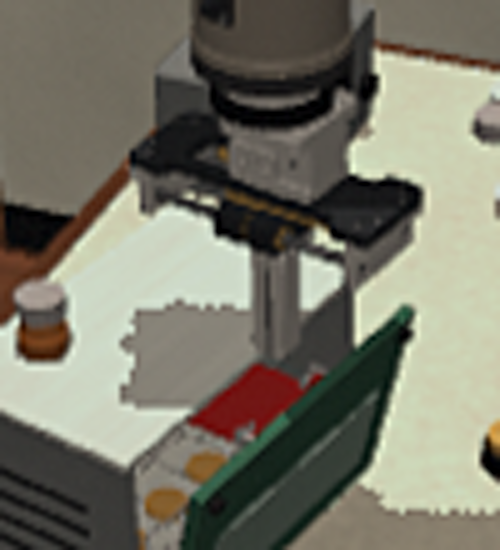

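>>> {"name": "jog_arm", "arguments": {"commands": [[[0.0026,0.0017,0.02,-0.0014,0,0,-1],[0.0026,0.0017,0.036,-0.0014,0,0,-1],[0.0026,0.0017,0.036,-0.0014,0,0,-1],[0.0026,0.0017,0.036,-0.0014,0,0,-1]]]}}

```text
clock: 2.82
eef_pos: [0.6268, 0.0335, 0.1717]
ee_rot: [2.461, 1.95, -0.002]
force: [-0.3, 0.1, 0.7]
grip_width: 0.0004
```

```bash
python3 -c "
from mv import *
s=st();  row([-.098,0,.158],toolR('x',1))
"
```

```text
t 2.82 cab mm [-97.6   -0.2  171.72] F cab [-0.29 -0.01  0.69] grip 0.4 q [ 0.21  0.42 -0.47  1.73  0.22  1.05 -0.57]
row [0.0003, -0.0005, 0.0183, 0.0001, 0.0006, -0.0006, -1]
```

>>> {"name": "jog_arm", "arguments": {"commands": [[[0,0,0.004,0,0,0,-1],[0,0,0.008,0,0,0,-1],[0,0,0.012,0,0,0,-1],[0,0,0.016,0,0,0,-1],[0,0,0.016,0,0,0,-1]]]}}

```text
clock: 3.23
eef_pos: [0.6265, 0.0334, 0.1592]
ee_rot: [2.461, 1.95, -0.003]
force: [0.2, 0.1, 0.3]
grip_width: 0.0007
```

>>> {"name": "jog_arm", "arguments": {"commands": [[[0,0,0.002,0,0,0,-1],[0,0,0.004,0,0,0,-1],[0,0,0.006,0,0,0,-1],[0,0,0.006,0,0,0,-1]]]}}

```text
clock: 3.57
eef_pos: [0.6263, 0.0334, 0.1543]
ee_rot: [2.462, 1.95, -0.003]
force: [-0.6, -0.3, -0.4]
grip_width: 0.0008
```

>>> {"name": "jog_arm", "arguments": {"commands": [[[0,0,0.002,0,0,0,-1],[0,0,0.0035,0,0,0,-1],[0,0,0.0035,0,0,0,-1],[0,0,0.0035,0,0,0,-1]]]}}

```text
clock: 3.9
eef_pos: [0.6263, 0.0334, 0.1516]
ee_rot: [2.462, 1.95, -0.003]
force: [0.7, -0.9, 0.4]
grip_width: 0.0
```

>>> {"name": "jog_arm", "arguments": {"commands": [[[0,0,0.002,0,0,0,-1],[0,0,0.0035,0,0,0,-1],[0,0,0.0035,0,0,0,-1],[0,0,0.0035,0,0,0,-1]]]}}

```text
clock: 4.23
eef_pos: [0.6266, 0.0334, 0.1492]
ee_rot: [2.461, 1.95, -0.002]
force: [0.7, 0.1, 3.3]
grip_width: 0.0007
```

>>> {"name": "jog_arm", "arguments": {"commands": [[[0,0,0.002,0,0,0,-1],[0,0,0.003,0,0,0,-1],[0,0,0.003,0,0,0,-1],[0,0,0.003,0,0,0,-1]]]}}

```text
clock: 4.57
eef_pos: [0.6269, 0.0333, 0.1472]
ee_rot: [2.461, 1.95, -0.002]
force: [1.8, -1.0, 5.1]
grip_width: 0.0005
```

>>> {"name": "jog_arm", "arguments": {"commands": [[[0,0,0.002,0,0,0,-1],[0,0,0.003,0,0,0,-1],[0,0,0.003,0,0,0,-1],[0,0,0.003,0,0,0,-1]]]}}

```text
clock: 4.9
eef_pos: [0.6272, 0.0333, 0.1451]
ee_rot: [2.461, 1.949, -0.001]
force: [1.5, -0.7, 5.9]
grip_width: 0.0002
```

```bash
python3 -c "
from mv import *
s=st();  
"
```

```text
t 4.9 cab mm [-97.07  -0.29 145.14] F cab [ 1.61 -0.32  5.89] grip 0.2 q [ 0.2   0.45 -0.47  1.75  0.23  1.   -0.59]
```

>>> {"name": "jog_arm", "arguments": {"commands": [[[0,0,0.002,0,0,0,-1],[0,-0.0005,0.003,0,0,0,-1],[0,-0.0005,0.003,0,0,0,-1],[0,-0.0005,0.003,0,0,0,-1]]]}}

```text
clock: 5.23
eef_pos: [0.6274, 0.0333, 0.1433]
ee_rot: [2.461, 1.949, 0.0]
force: [2.9, -0.9, 6.3]
grip_width: 0.0003
```

>>> {"name": "jog_arm", "arguments": {"commands": [[[0,-0.0005,0.001,0,0,0,-1],[0,-0.0005,0.002,0,0,0,-1],[0,-0.0005,0.002,0,0,0,-1],[0,-0.0005,0.002,0,0,0,-1]]]}}

```text
clock: 5.57
eef_pos: [0.6276, 0.0333, 0.1423]
ee_rot: [2.46, 1.948, 0.002]
force: [3.5, -1.2, 7.1]
grip_width: 0.0007
```

```bash
python3 -c "
from mv import *
s=st();  
im=grab_frame('wrist')[:,:,::-1]; cv2.imwrite('pics/wrist3.png',im)
s=st();  
im=grab_frame('side')[:,:,::-1].copy(); cv2.imwrite('pics/side3c.png',cv2.resize(im[140:220,190:270],None,fx=7,fy=7,interpolation=cv2.INTER_CUBIC))
s=st();  
"
```

```text
t 5.57 cab mm [-96.7   -0.23 142.3 ] F cab [ 3.7  -0.33  7.15] grip 0.7 q [ 0.2   0.45 -0.46  1.75  0.24  0.99 -0.59]
t 5.62 cab mm [-96.7   -0.28 142.28] F cab [ 2.87 -0.88  7.33] grip 0.5 q [ 0.2   0.45 -0.46  1.75  0.24  0.99 -0.59]
t 5.67 cab mm [-96.71  -0.28 142.3 ] F cab [ 2.43 -0.86  7.06] grip 0.6 q [ 0.2   0.45 -0.46  1.75  0.24  0.99 -0.59]
```

View pics/wrist3.png

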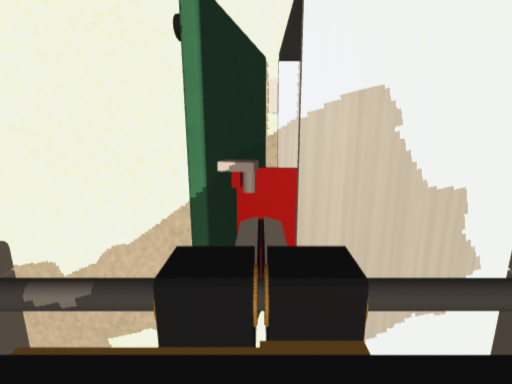

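View pics/side3c.png

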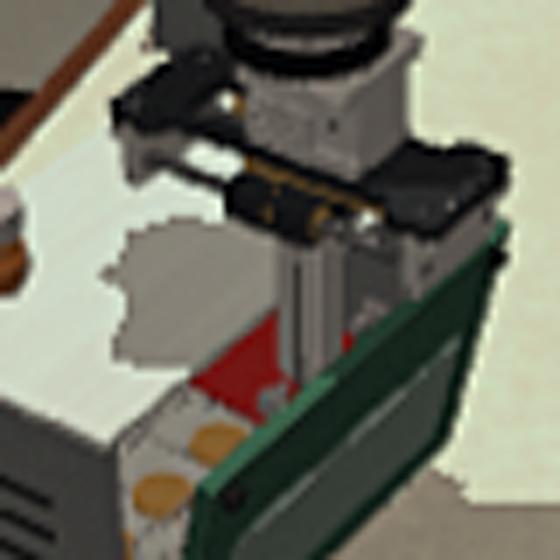

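>>> {"name": "jog_arm", "arguments": {"commands": [[[0,-0.0005,0.001,0,0,0,-1],[0,-0.0005,0.0015,0,0,0,-1],[0,-0.0005,0.0015,0,0,0,-1],[0,-0.0005,0.0015,0,0,0,-1]]]}}

```text
clock: 6.0
eef_pos: [0.6278, 0.0332, 0.1417]
ee_rot: [2.46, 1.947, 0.003]
force: [3.1, -1.9, 7.9]
grip_width: 0.0003
```

>>> {"name": "jog_arm", "arguments": {"commands": [[[0,-0.0005,0.001,0,0,0,-1],[0,-0.0005,0.0013,0,0,0,-1],[0,-0.0005,0.0013,0,0,0,-1],[0,-0.0005,0.0013,0,0,0,-1]]]}}

```text
clock: 6.33
eef_pos: [0.6279, 0.0332, 0.1412]
ee_rot: [2.459, 1.947, 0.004]
force: [2.3, -1.2, 8.1]
grip_width: 0.0008
```

```bash
python3 -c "
from mv import *
s=st();  
im=grab_frame('side')[:,:,::-1].copy()
s=st();  
"
```

```text
t 6.33 cab mm [-96.38  -0.27 141.18] F cab [ 2.55 -0.61  8.14] grip 0.8 q [ 0.2   0.45 -0.46  1.76  0.24  0.99 -0.59]
t 6.38 cab mm [-96.38  -0.22 141.2 ] F cab [ 2.78 -0.73  8.13] grip 0.3 q [ 0.2   0.45 -0.46  1.76  0.24  0.99 -0.59]
```

>>> {"name": "jog_arm", "arguments": {"commands": [[[0,-0.002,0.0012,0,0,0,-0.936],[0,-0.004,0.0012,0,0,0,-0.872],[0,-0.006,0.0012,0,0,0,-0.81],[0,-0.006,0.0012,0,0,0,-0.81]]], "newtons": 10}}

```text
clock: 6.72
eef_pos: [0.6238, 0.0342, 0.1408]
ee_rot: [2.459, 1.946, 0.005]
force: [1.2, -1.3, 7.4]
grip_width: 0.0087
```

```bash
python3 -c "
from mv import *
s=st();  
"
```

```text
t 6.72 cab mm [-100.65   -0.2   140.78] F cab [ 1.43 -0.96  7.4 ] grip 8.7 q [ 0.2   0.44 -0.47  1.77  0.24  0.98 -0.59]
```

>>> {"name": "jog_arm", "arguments": {"commands": [[[0,0,0.0013,0,0,0,-0.81],[0,0,0.0015,0,0,0,-0.81],[0,0,0.0015,0,0,0,-0.81]]]}}

```text
clock: 6.97
eef_pos: [0.6239, 0.0342, 0.14]
ee_rot: [2.459, 1.946, 0.006]
force: [0.5, -1.0, 8.5]
grip_width: 0.0091
```

```bash
python3 -c "
from mv import *
s=st();  
im=grab_frame('wrist')[:,:,::-1]; cv2.imwrite('pics/wrist4.png',cv2.resize(im[100:260,160:330],None,fx=4,fy=3.5,interpolation=cv2.INTER_CUBIC))
s=st();  
"
```

```text
t 6.97 cab mm [-100.48   -0.19  140.01] F cab [ 0.67 -0.84  8.51] grip 9.1 q [ 0.2   0.44 -0.47  1.77  0.24  0.98 -0.59]
t 7.02 cab mm [-100.5    -0.15  140.02] F cab [ 0.97 -1.2   7.85] grip 9.1 q [ 0.2   0.44 -0.47  1.77  0.24  0.98 -0.59]
```

View pics/wrist4.png

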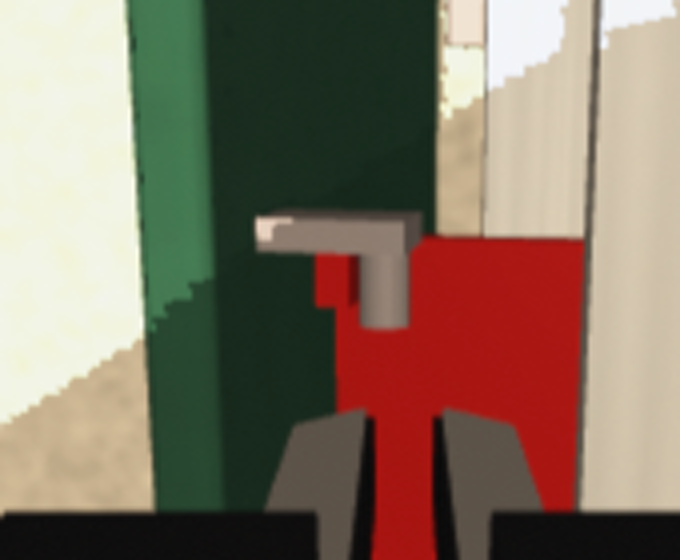

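>>> {"name": "jog_arm", "arguments": {"commands": [[[0,-0.002,0.0006,0,0,0,-0.745],[0,-0.004,0.0006,0,0,0,-0.68],[0,-0.006,0.0006,0,0,0,-0.617],[0,-0.006,0.0006,0,0,0,-0.617]]]}}

```text
clock: 7.35
eef_pos: [0.6197, 0.0351, 0.14]
ee_rot: [2.458, 1.945, 0.007]
force: [1.2, -0.3, 7.5]
grip_width: 0.0174
```

```bash
python3 -c "
from mv import *
s=st();  
im=grab_frame('wrist')[:,:,::-1]; cv2.imwrite('pics/wrist5.png',cv2.resize(im[100:260,160:330],None,fx=4,fy=3.5,interpolation=cv2.INTER_CUBIC))
s=st();  
"
```

```text
t 7.35 cab mm [-104.81   -0.21  139.96] F cab [ 1.21 -0.04  7.53] grip 17.4 q [ 0.2   0.44 -0.47  1.78  0.24  0.98 -0.6 ]
t 7.4 cab mm [-104.85   -0.2   139.9 ] F cab [ 0.63 -0.82  6.93] grip 18.2 q [ 0.2   0.44 -0.47  1.78  0.24  0.98 -0.59]
```

View pics/wrist5.png

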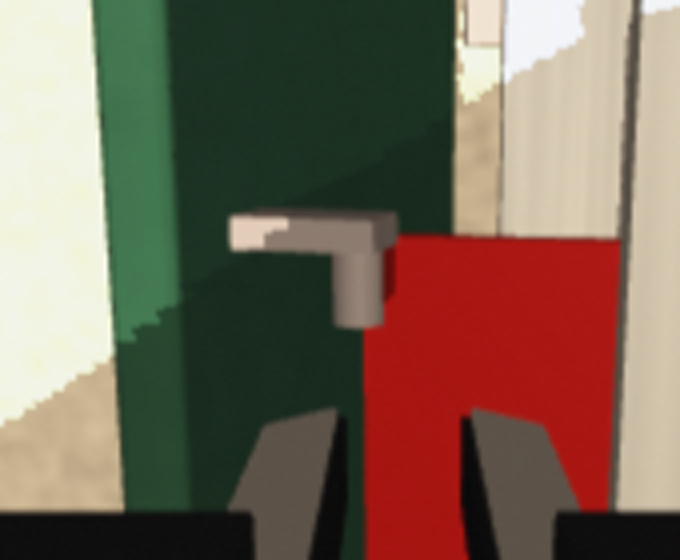

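>>> {"name": "jog_arm", "arguments": {"commands": [[[0,-0.002,0.001,0,0,0,-0.553],[0,-0.004,0.001,0,0,0,-0.49],[0,-0.006,0.001,0,0,0,-0.425],[0,-0.008,0.001,0,0,0,-0.36],[0,-0.008,0.001,0,0,0,-0.36]]]}}

```text
clock: 7.82
eef_pos: [0.6139, 0.0365, 0.1395]
ee_rot: [2.458, 1.945, 0.007]
force: [1.0, 0.1, 7.6]
grip_width: 0.0299
```

```bash
python3 -c "
from mv import *
s=st();  
im=grab_frame('wrist')[:,:,::-1]; cv2.imwrite('pics/wrist6.png',cv2.resize(im[100:260,160:330],None,fx=4,fy=3.5,interpolation=cv2.INTER_CUBIC))
s=st();  
"
```

```text
t 7.82 cab mm [-110.77   -0.15  139.49] F cab [0.95 0.31 7.57] grip 29.9 q [ 0.2   0.43 -0.47  1.79  0.24  0.97 -0.6 ]
t 7.87 cab mm [-110.75   -0.16  139.47] F cab [ 0.33 -0.46  6.96] grip 30.1 q [ 0.2   0.43 -0.47  1.79  0.24  0.97 -0.6 ]
```

View pics/wrist6.png

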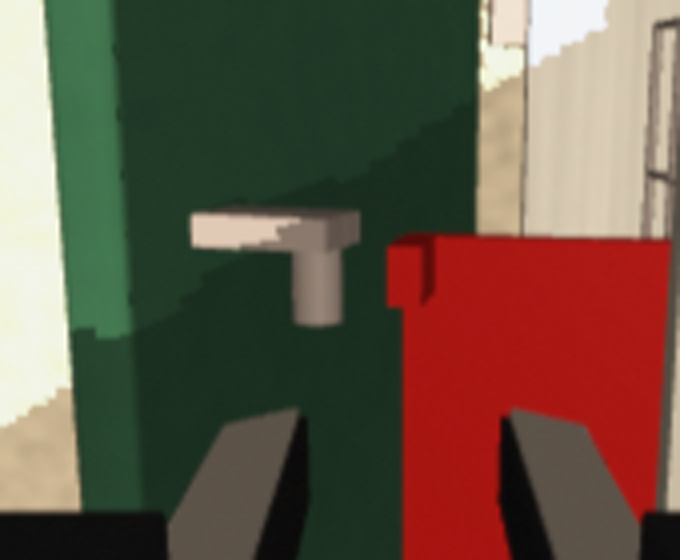

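>>> {"name": "jog_arm", "arguments": {"commands": [[[0,-0.002,0.0006,0,0,0,-0.3],[0,-0.004,0.0006,0,0,0,-0.235],[0,-0.006,0.0006,0,0,0,-0.17],[0,-0.008,0.0006,0,0,0,-0.106],[0,-0.008,0.0006,0,0,0,-0.106]]]}}

```text
clock: 8.28
eef_pos: [0.6082, 0.0379, 0.1393]
ee_rot: [2.458, 1.945, 0.007]
force: [-0.3, -1.7, 7.2]
grip_width: 0.0417
```

```bash
python3 -c "
from mv import *
s=st();  
im=grab_frame('side')[:,:,::-1].copy()
par[4]=-.004;par[3]=.42
show(par,'side',im,'pics/side7.png',(160,130,290,245),6)
s=st();  
"
```

```text
t 8.28 cab mm [-116.68   -0.15  139.34] F cab [ 0.1  -1.72  7.19] grip 41.7 q [ 0.2   0.42 -0.47  1.8   0.23  0.96 -0.6 ]
t 8.33 cab mm [-116.71   -0.17  139.28] F cab [-0.25 -0.35  6.55] grip 42.0 q [ 0.2   0.42 -0.47  1.8   0.23  0.96 -0.6 ]
```

View pics/side7.png

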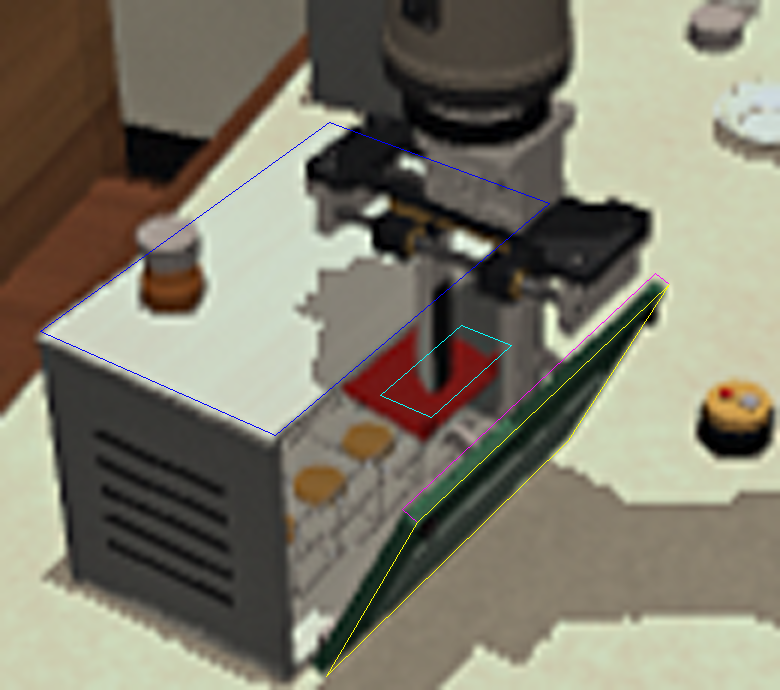

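>>> {"name": "jog_arm", "arguments": {"commands": [[[0,0,-0.004,0,0,0,-0.106],[0,0,-0.009,0,0,0,-0.106],[0,0,-0.015,0,0,0,-0.106],[0,0,-0.022,0,0,0,-0.106],[0,0,-0.03,0,0,0,-0.106]]]}}

```text
clock: 8.75
eef_pos: [0.6078, 0.0379, 0.162]
ee_rot: [2.458, 1.945, 0.007]
force: [0.6, 0.2, -0.5]
grip_width: 0.0419
```

>>> {"name": "jog_arm", "arguments": {"commands": [[[0,0,-0.01,0,0,0,-1],[0,0,-0.015,0,0,0,-1],[0,0,-0.015,0,0,0,-1],[0,0,-0.015,0,0,0,-1],[0,0,-0.015,0,0,0,-1]]]}}

```text
clock: 9.17
eef_pos: [0.6076, 0.0378, 0.173]
ee_rot: [2.458, 1.945, 0.006]
force: [-0.0, 1.0, 0.2]
grip_width: 0.0121
```

```bash
cat > arc.py <<'E'
from mv import *
import sys
def arcc(th,r=.130,off=.010,dz=-.004):
    return [-.092-r*np.sin(th)+off,0,.025+dz+r*np.cos(th)]
if __name__=="__main__":
    s=st()
    for th in map(float,sys.argv[1:]): print(th,np.round(arcc(th),3)); row(arcc(th),toolR('x',1))
E
python3 -c "
from mv import *
im=grab_frame('side')[:,:,::-1].copy()
par[4]=-.004;par[3]=.42
show(par,'side',im,'pics/side8.png',(160,130,290,245),6)
"; python3 arc.py .40 .44 .48 .52 .56
```

```text
t 9.22 cab mm [-117.31   -0.34  172.9 ] F cab [ 0.8  -0.39  0.07] grip 8.3 q [ 0.21  0.39 -0.48  1.77  0.21  1.03 -0.58]
0.4 [-0.133  0.     0.141]
row [0.0004, -0.0208, 0.0427, 0.0024, 0.0004, -0.0009, -1]
0.44 [-0.137  0.     0.139]
row [0.0004, -0.0271, 0.0455, 0.0024, 0.0004, -0.0009, -1]
0.48 [-0.142  0.     0.136]
row [0.0004, -0.0333, 0.0485, 0.0024, 0.0004, -0.0009, -1]
0.52 [-0.147  0.     0.134]
row [0.0004, -0.0395, 0.0518, 0.0024, 0.0004, -0.0009, -1]
0.56 [-0.151  0.     0.131]
row [0.0004, -0.0454, 0.0553, 0.0024, 0.0004, -0.0009, -1]
```

View pics/side8.png

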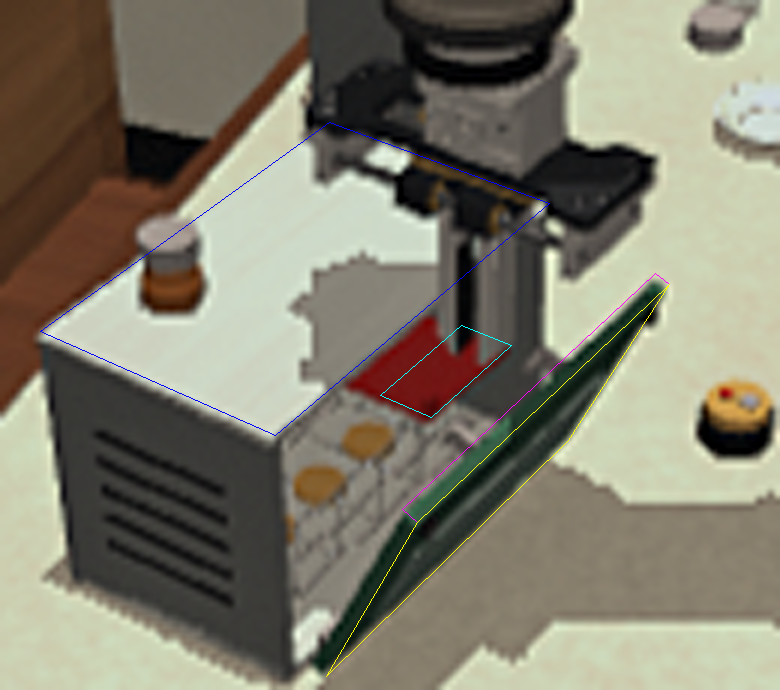

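>>> {"name": "jog_arm", "arguments": {"commands": [[[0,-0.0208,0.0,0.0024,0,0,-1],[0,-0.0208,0.0,0.0024,0,0,-1],[0,-0.0208,0.02,0.0024,0,0,-1],[0,-0.0208,0.04,0.0024,0,0,-1],[0,-0.024,0.044,0.0024,0,0,-1]]], "newtons": 20}}

```text
clock: 9.63
eef_pos: [0.5896, 0.0414, 0.1376]
ee_rot: [-2.463, -1.949, 0.004]
force: [-0.7, 0.0, 0.4]
grip_width: 0.001
```

```bash
python3 arc.py .44 .48 .52 .56 .60 .64
```

```text
t 9.63 cab mm [-135.57   -0.89  137.6 ] F cab [-0.64 -0.14  0.37] grip 1.0 q [ 0.2   0.4  -0.48  1.84  0.22  0.96 -0.61]
0.44 [-0.137  0.     0.139]
row [0.0012, -0.0024, -0.0014, -0.0007, 0.0006, -0.001, -1]
0.48 [-0.142  0.     0.136]
row [0.0012, -0.0086, 0.0017, -0.0007, 0.0006, -0.001, -1]
0.52 [-0.147  0.     0.134]
row [0.0011, -0.0147, 0.0051, -0.0007, 0.0006, -0.001, -1]
0.56 [-0.151  0.     0.131]
row [0.0011, -0.0206, 0.0086, -0.0007, 0.0006, -0.001, -1]
0.6 [-0.155  0.     0.128]
row [0.0011, -0.0264, 0.0125, -0.0007, 0.0006, -0.001, -1]
0.64 [-0.16   0.     0.125]
row [0.0011, -0.032, 0.0165, -0.0007, 0.0006, -0.001, -1]
```

>>> {"name": "jog_arm", "arguments": {"commands": [[[0.001,-0.0024,-0.0014,0,0,0,-1],[0.001,-0.0086,0.0017,0,0,0,-1],[0.001,-0.0147,0.005,0,0,0,-1],[0.001,-0.0206,0.0086,0,0,0,-1],[0.001,-0.0264,0.0125,0,0,0,-1]]]}}

```text
clock: 10.05
eef_pos: [0.5703, 0.047, 0.1286]
ee_rot: [2.463, 1.949, -0.003]
force: [1.1, -0.4, 1.7]
grip_width: 0.0009
```

```bash
python3 arc.py .6 .64 .68 .72 .76 .8
```

```text
t 10.05 cab mm [-1.5564e+02  1.0000e-01  1.2864e+02] F cab [ 1.11 -0.15  1.69] grip 0.9 q [ 0.2   0.38 -0.48  1.89  0.22  0.92 -0.62]
0.6 [-0.155  0.     0.128]
row [-0.0001, 0.0003, 0.0005, -0.0004, 0.0006, -0.0009, -1]
0.64 [-0.16   0.     0.125]
row [-0.0001, -0.0053, 0.0045, -0.0004, 0.0006, -0.0009, -1]
0.68 [-0.164  0.     0.122]
row [-0.0001, -0.0108, 0.0087, -0.0004, 0.0006, -0.0009, -1]
0.72 [-0.168  0.     0.119]
row [-0.0002, -0.0161, 0.0132, -0.0004, 0.0006, -0.0009, -1]
0.76 [-0.172  0.     0.115]
row [-0.0002, -0.0212, 0.0179, -0.0004, 0.0006, -0.0009, -1]
0.8 [-0.175  0.     0.112]
row [-0.0002, -0.0261, 0.0228, -0.0004, 0.0006, -0.0009, -1]
```

>>> {"name": "jog_arm", "arguments": {"commands": [[[0,-0.0053,0.0045,0,0,0,-1],[0,-0.0108,0.0087,0,0,0,-1],[0,-0.0161,0.0132,0,0,0,-1],[0,-0.0212,0.0179,0,0,0,-1],[0,-0.0261,0.0228,0,0,0,-1]]]}}

```text
clock: 10.47
eef_pos: [0.5507, 0.0516, 0.1112]
ee_rot: [2.463, 1.95, -0.003]
force: [0.1, 0.3, 0.4]
grip_width: 0.0004
```

```bash
python3 arc.py .8 .84 .88 .92 .96 1.0
```

```text
t 10.47 cab mm [-1.7573e+02  1.5000e-01  1.1120e+02] F cab [0.   0.34 0.39] grip 0.4 q [ 0.19  0.38 -0.49  1.94  0.23  0.88 -0.65]
0.8 [-0.175  0.     0.112]
row [-0.0002, 0.0006, -0.0005, -0.0004, 0.0006, -0.0009, -1]
0.84 [-0.179  0.     0.108]
row [-0.0002, -0.0041, 0.0046, -0.0004, 0.0006, -0.0009, -1]
0.88 [-0.182  0.     0.104]
row [-0.0002, -0.0086, 0.0098, -0.0004, 0.0006, -0.0009, -1]
0.92 [-0.185  0.     0.1  ]
row [-0.0002, -0.0129, 0.0153, -0.0004, 0.0006, -0.0009, -1]
0.96 [-0.188  0.     0.096]
row [-0.0002, -0.017, 0.0209, -0.0004, 0.0006, -0.0009, -1]
1.0 [-0.191  0.     0.091]
row [-0.0002, -0.0209, 0.0266, -0.0004, 0.0006, -0.0009, -1]
```

```bash
python3 -c "
from mv import *
im=grab_frame('side')[:,:,::-1].copy()
par[4]=-.004;par[3]=.8
show(par,'side',im,'pics/side9.png',(170,130,300,245),6)
st()"
```

```text
t 10.52 cab mm [-1.7662e+02  3.0000e-02  1.1049e+02] F cab [ 0.3  -0.16 -0.13] grip 0.3 q [ 0.19  0.38 -0.49  1.94  0.23  0.88 -0.65]
```

View pics/side9.png

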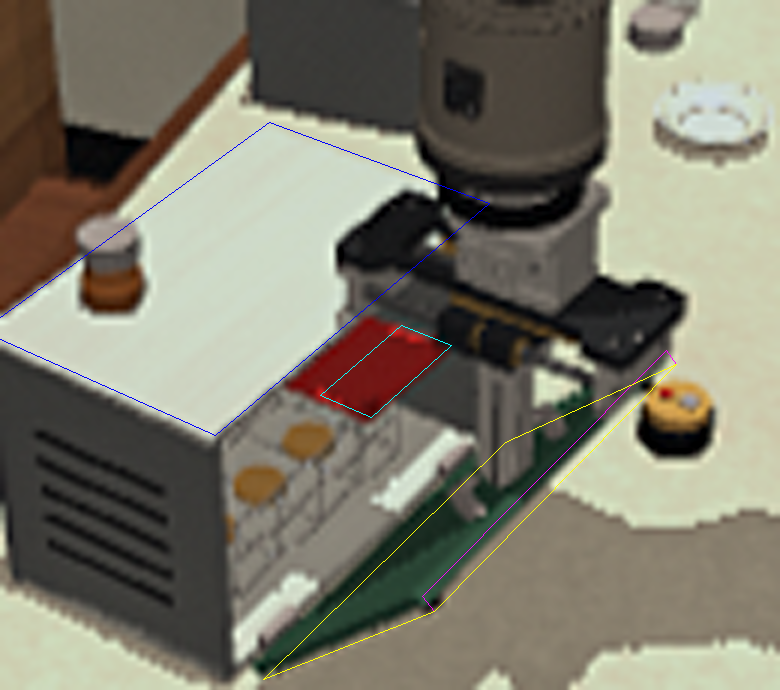

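>>> {"name": "jog_arm", "arguments": {"commands": [[[0,-0.0035,0.004,0,0,0,-1],[0,-0.0075,0.009,0,0,0,-1],[0,-0.0115,0.0143,0,0,0,-1],[0,-0.016,0.02,0,0,0,-1],[0,-0.0197,0.0257,0,0,0,-1]]]}}

```text
clock: 10.93
eef_pos: [0.5351, 0.0551, 0.0908]
ee_rot: [-2.463, -1.95, 0.005]
force: [0.5, 0.9, 1.3]
grip_width: 0.001
```

```bash
python3 arc.py 1.0 1.04 1.08 1.12 1.16 1.2
```

```text
t 10.93 cab mm [-1.9181e+02  5.0000e-02  9.0760e+01] F cab [0.27 0.94 1.33] grip 1.0 q [ 0.18  0.38 -0.48  1.99  0.24  0.83 -0.67]
1.0 [-0.191  0.     0.091]
row [-0.0001, 0.0006, -0.0006, -0.0008, 0.0007, -0.0008, -1]
1.04 [-0.194  0.     0.087]
row [-0.0001, -0.0031, 0.0053, -0.0008, 0.0007, -0.0008, -1]
1.08 [-0.197  0.     0.082]
row [-0.0001, -0.0064, 0.0113, -0.0008, 0.0007, -0.0008, -1]
1.12 [-0.199  0.     0.078]
row [-0.0001, -0.0096, 0.0175, -0.0008, 0.0007, -0.0008, -1]
1.16 [-0.201  0.     0.073]
row [-0.0001, -0.0124, 0.0238, -0.0008, 0.0007, -0.0008, -1]
1.2 [-0.203  0.     0.068]
row [-0.0, -0.0151, 0.0302, -0.0008, 0.0007, -0.0008, -1]
```

>>> {"name": "jog_arm", "arguments": {"commands": [[[0,-0.003,0.0053,0,0,0,-1],[0,-0.0064,0.0113,0,0,0,-1],[0,-0.0096,0.0175,0,0,0,-1],[0,-0.0124,0.0238,0,0,0,-1],[0,-0.015,0.03,0,0,0,-1]]]}}

```text
clock: 11.35
eef_pos: [0.5237, 0.0577, 0.0678]
ee_rot: [-2.462, -1.95, 0.005]
force: [0.5, 0.5, 1.0]
grip_width: 0.0007
```

```bash
python3 arc.py 1.2 1.24 1.28 1.32 1.35 1.38
```

```text
t 11.35 cab mm [-203.42    0.     67.75] F cab [0.34 0.59 1.01] grip 0.7 q [ 0.16  0.4  -0.48  2.03  0.26  0.77 -0.7 ]
1.2 [-0.203  0.     0.068]
row [-0.0, 0.0003, -0.0005, -0.0008, 0.0007, -0.0008, -1]
1.24 [-0.205  0.     0.063]
row [0.0, -0.002, 0.006, -0.0008, 0.0007, -0.0008, -1]
1.28 [-0.207  0.     0.058]
row [0.0, -0.0041, 0.0126, -0.0008, 0.0007, -0.0008, -1]
1.32 [-0.208  0.     0.053]
row [0.0, -0.006, 0.0193, -0.0008, 0.0007, -0.0008, -1]
1.35 [-0.209  0.     0.049]
row [0.0, -0.0072, 0.0244, -0.0008, 0.0007, -0.0008, -1]
1.38 [-0.21   0.     0.046]
row [0.0, -0.0082, 0.0295, -0.0008, 0.0007, -0.0008, -1]
```

>>> {"name": "jog_arm", "arguments": {"commands": [[[0,-0.002,0.006,0,0,0,-1],[0,-0.0041,0.0126,0,0,0,-1],[0,-0.006,0.0185,0,0,0,-1],[0,-0.007,0.0235,0,0,0,-1],[0,-0.008,0.028,0,0,0,-1]]]}}

```text
clock: 11.77
eef_pos: [0.5177, 0.059, 0.0463]
ee_rot: [-2.462, -1.95, 0.006]
force: [-0.5, 0.5, 0.5]
grip_width: 0.0004
```

```bash
python3 arc.py 1.38 1.42 1.46 1.5 1.55; python3 -c "
from mv import *
im=grab_frame('side')[:,:,::-1].copy()
par[4]=-.004;par[3]=1.38
show(par,'side',im,'pics/side10.png',(170,130,300,245),6)"
```

```text
t 11.77 cab mm [-2.0961e+02 -1.0000e-01  4.6310e+01] F cab [-0.56  0.41  0.49] grip 0.4 q [ 0.15  0.43 -0.47  2.06  0.28  0.73 -0.73]
1.38 [-0.21   0.     0.046]
row [0.0001, -0.0, 0.0009, -0.0009, 0.0007, -0.0008, -1]
1.42 [-0.211  0.     0.041]
row [0.0001, -0.0012, 0.0077, -0.0009, 0.0007, -0.0008, -1]
1.46 [-0.211  0.     0.035]
row [0.0002, -0.0021, 0.0146, -0.0009, 0.0007, -0.0008, -1]
1.5 [-0.212  0.     0.03 ]
row [0.0002, -0.0027, 0.0215, -0.0009, 0.0007, -0.0008, -1]
1.55 [-0.212  0.     0.024]
row [0.0002, -0.0031, 0.0302, -0.0009, 0.0007, -0.0008, -1]
```

View pics/side10.png

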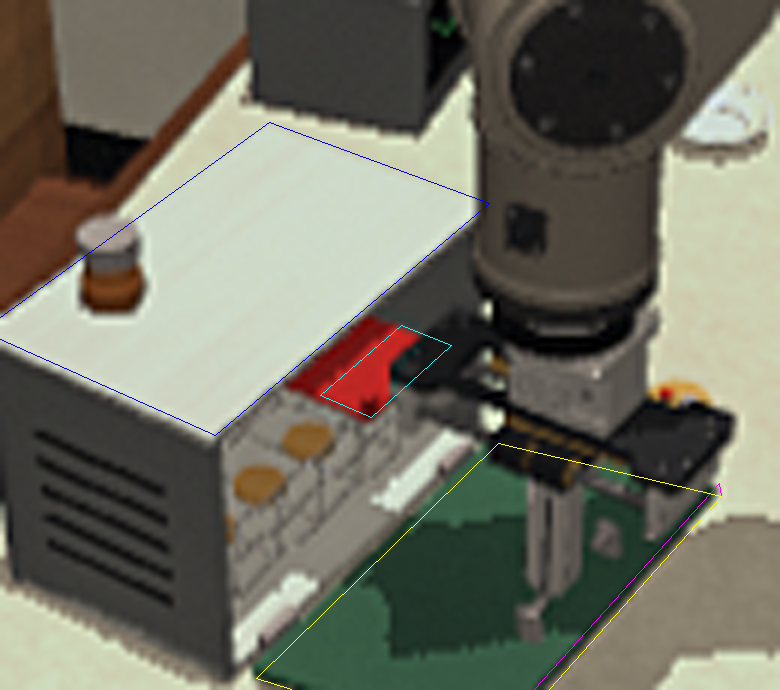

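>>> {"name": "jog_arm", "arguments": {"commands": [[[0,-0.008,0.003,0,0,0,-1],[0,-0.01,0.009,0,0,0,-1],[0,-0.011,0.014,0,0,0,-1],[0,-0.011,0.018,0,0,0,-1],[0,-0.011,0.0215,0,0,0,-1]]]}}

```text
clock: 12.23
eef_pos: [0.509, 0.0608, 0.0294]
ee_rot: [-2.462, -1.949, 0.007]
force: [-0.4, 0.3, 0.1]
grip_width: 0.0004
```

>>> {"name": "jog_arm", "arguments": {"commands": [[[0,0,0.0025,0,0,0,-1],[0,0,0.005,0,0,0,-1],[0,0,0.0075,0,0,0,-1],[0,0,0.0075,0,0,0,-1]]]}}

```text
clock: 12.57
eef_pos: [0.5092, 0.0609, 0.0247]
ee_rot: [-2.463, -1.95, 0.007]
force: [-9.1, -1.8, 27.5]
grip_width: 0.0011
```

>>> {"name": "jog_arm", "arguments": {"commands": [[[0,0,-0.003,0,0,0,-1],[0,0,-0.01,0,0,0,-1],[0,0,-0.02,0,0,0,-1],[0,0,-0.03,0,0,0,-1],[0,-0.01,-0.05,0,0,0,-1]]]}}

```text
clock: 12.98
eef_pos: [0.5023, 0.0624, 0.0622]
ee_rot: [-2.463, -1.948, 0.008]
force: [-0.0, -0.8, -0.0]
grip_width: 0.0006
```

>>> {"name": "jog_arm", "arguments": {"commands": [[[0,-0.02,-0.05,0,0,0,-1],[0,-0.06,-0.1,0,0,0,-1],[0,-0.06,-0.15,0,0,0,-1],[0,-0.06,-0.2,0,0,0,-1],[0,-0.06,-0.25,0,0,0,-1]]]}}

```text
clock: 13.4
eef_pos: [0.4586, 0.0735, 0.2529]
ee_rot: [-2.462, -1.95, 0.007]
force: [1.3, -0.1, 0.3]
grip_width: 0.0006
```

```bash
python3 -c "
from mv import *
st()
par[4]=-.004;par[3]=1.55
im=grab_frame('side')[:,:,::-1].copy()
show(par,'side',im,'pics/side11.png',(160,130,290,245),6)
im=grab_frame('top')[:,:,::-1].copy();cv2.imwrite('pics/top11.png',im)
im=grab_frame('wrist')[:,:,::-1].copy();show(par,'wrist',im,'pics/wrist11.png',(0,0,512,384),1.5)
"
```

```text
t 13.4 cab mm [-270.41    0.59  252.86] F cab [1.25 0.23 0.28] grip 0.6 q [ 0.24  0.07 -0.56  1.97  0.04  1.12 -0.57]
```

View pics/side11.png

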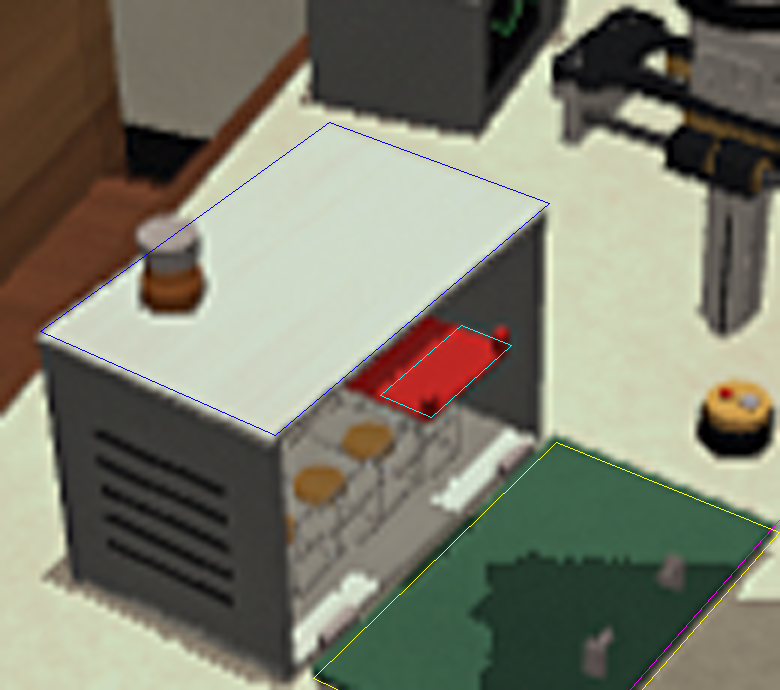

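View pics/top11.png

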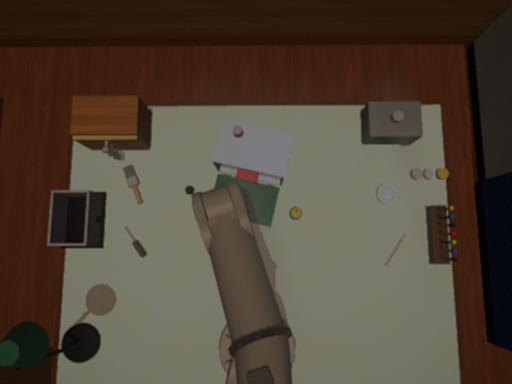

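View pics/wrist11.png

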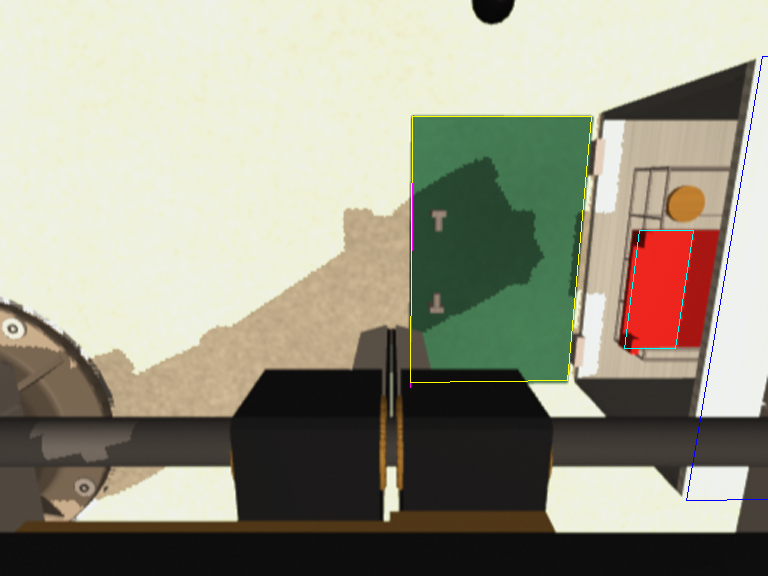

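>>> {"name": "jog_arm", "arguments": {"commands": [[[0,0,0,0,0,0,-1],[0,0,0,0,0,0,-1],[0,0,0,0,0,0,-1]]]}}

```text
clock: 13.8
eef_pos: [0.4603, 0.0734, 0.2525]
ee_rot: [2.463, 1.948, -0.003]
force: [-0.3, 0.6, 0.3]
grip_width: 0.0005
```

```bash
python3 -c "
from station import *
print(sign_off())"
```

```text
the job is handed in; nothing more can be done
None
```

The flap is folded down flat and the job is handed in at about 13.8 s of the 43 s allowed.

- **Pressing the hook:** I set the shut fingers into the gap with the jaws along the cabinet's x. The task notes suggest setting them along y. I felt the pad at about z 0.150 m, roughly 4 mm below nominal, and pressed it down to z 0.140. The force on the hook read 7 to 8.5 N.
- **Drawing the flap out:** I opened the jaws so the rear finger held the hook down while the front finger pushed the flap out. The wrist picture showed the flap's bar past the barb, and the side picture put the flap at about 0.42 rad. I then let the hook rise and it sprang back up.
- **Folding it down:** I led the flap down its arc in small steps, slower near the end.

**Last checks:** The side and wrist pictures show the flap flat, matching the drawn 1.55 rad outline. The pictures show no sign that any of the other items moved, though the arm hides part of the top view. The gripper is clear of everything, about 0.25 m up.

**Less gentle than meant:** the final press of the fingers at the flap's flat stop reached about 27 N vertically. The hook was not involved by then.

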